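# Slide the drill carriage under the gauge bridge to its ball detent and hold it

## Robot

A 7-joint arm with a two-finger parallel gripper is mounted at the origin on the work surface. World frame = base frame: x ahead of the robot, y to its left, z up, the work surface at z = 0. Lengths are in m, angles in rad, forces in N, time in s.
With the tool pointing down it reaches from about 0.4 to 0.85 m from the base axis. Payload 10.4 kg.
Tool frame: the origin (TCP) lies where the fingers leave the gripper's body, on its centre line; the fingertips stand 70 mm ahead of it and the grasp point (between the pads) lies r.grip_depth ahead of it (r.grip_depth is the distance from the TCP to the grasp point, in m); z points along the fingers, y is the direction in which the jaws open and shut (so a half turn about z gives the same grasp; the last joint's range is limited). The gripper opens to 87 mm and grips with 3 to 60 N. Pads are 19 mm wide; open, the fingers measure 117 mm over their backs; the gripper's body (75 mm by 190 mm) begins 51 mm behind the grasp point.
Start: joints at [1.149, 0.332, -0.065, 1.46, 0.022, 1.35, -0.088], TCP at [0.243, -0.576, 0.292] pointing down, gripper open.
Joint ranges: [-2.6, 2.6], [-0.5, 2.12], [-1.47, 1.34], [0.16, 2.42], [-1.27, 4.41], [0.06, 2.06], [-2.6, 2.6]. Speed limits (rad/s): [2.22, 2.22, 2.79, 2.79, 3.14, 3.14, 3.14].

## Interface

Orientations are given as a unit quaternion [x, y, z, w].
In Python, from bench import monitor, viewer, workorder, nets, r gives the robot as it stands.
- The arm moves only by the tool drive_tool, never from a script. Its argument "plan" is a list of rows, each an object of numbers: "rx", "ry", "rz": the turn, a rotation vector about the tool's x, y, z in units of 360 degrees (1.0 is 360 degrees); "x", "y", "z": the shift along the tool's x, y, z in units of 1000 mm (1.0 is 1000 mm); "fingers": the opening, from 0 (shut) to 1 (fully open). In form: [{"rx": .., "ry": .., "rz": .., "x": .., "y": .., "z": .., "fingers": ..}, ...]. A call has 1 to 12 rows; each row is the pose to reach, as a shift and turn from the pose commanded when the call began, along the tool's axes at that moment, turning the shorter way round; what a row does not reach only later rows make up. A row lasts 1/8 s, in which the tool goes at most 62.5 mm and 10.7 degrees, less where a joint would pass 70% of its speed; a pose out of reach is approached as far as the arm can. A call with a number of a shift or a turn outside -1 to 1 is refused whole. A call with a gripper value outside its range is refused whole. The fingers move at their own pace and stop on an object; "squeeze" is the grip in N (left out, the last holds). Time passes only in rows, so rows that repeat a pose let the fingers close. It gives the time, the measured TCP pose, the force and the opening at its end, in the units of the state.
- monitor.read_state(): the state, without advancing time (a new reading comes with each control period).
- viewer.camera(name): name is "scene" or "top"; returns a dict with "color" (420x560x3 uint8, red, green, blue), "depth" (420x560 float32, m along the optical axis (not along the pixel's ray), 0 where there is no reading), "camera_matrix" (3x3 intrinsics, pixels), "xyz" and "rotation" of the camera in the world. Camera axes: x right, y down, z forward; pixel columns grow to the right and rows downward; lengths in m; the calibration is good to about 2 mm. A picture is of the moment at which its call begins.
- workorder.close_job(): hands the job in, once; it reports no verdict.
Trained networks look in the newest picture that a camera, given by its name, has taken for a name from the list of things; names that differ only in an ending like _2 or _b are one class to them, and where a whole thing is asked for, a point or a joint stands for the part that bears it (a point fixed in the world has none). Each returns a list of dicts, best first, with "confidence" (0 to 1); they miss things now and then, are a little off and sometimes report something else, mostly with a low value. They report only what shows in the picture. A call takes as long as a camera call.
- nets.find_in(label, camera): "centre" ([x, y, z] in m, in world coordinates, good to about 4 mm: the middle of the surface that is visible of it).
- nets.regions_of(label, camera): "region" (420x560 bool, what is visible of it).
The state is a dict: "time": time; "joint_positions": joint angles; "joint_vel": joint speeds; "joint_torque": joint torques, N m; "ee_pos": TCP position; "eef_rot": TCP orientation; "ft_force": force on the tool from outside, world axes, zero at the start; "torque": the same for the moment, N m; "width": finger opening in m.
Only numpy, scipy, OpenCV 4.12 (cv2) and the standard library are available. Lean on these libraries where they do the work, as an engineer would, in place of code of your own. Each camera call takes 0.05 s, during which the arm holds its last target.

## Task

On the green presetting fixture, take the orange-and-black grip of the carriage between the fingers and slide the carriage along its rail, so that its drill runs in beneath the grey gauge bridge, until you feel the spring ball click into the notch of the index strip. Stay there with the ball settled in the notch: the job ends with the grip still held firmly between the fingers and the carriage still, ready for a colleague to lock it. Do not bump the gauge bridge, and leave the tool holder, the jar and the red box where they are.

Things in the scene. Friction and masses are not known exactly. Their poses are not given: they have to be found in the camera images.
- preset: Green fixture fixed to the bench: base plate 200 x 360 x 16 mm (x, y, z) with a steel rail along y at x = 35 mm. Origin at bench height, under the plate, 10 mm in -x from its centre. +y is the way the carriage slides away from its start end, +x points away from the robot (turned up to 0.33 rad either way), z up.
- carriage (a joint): Travel of the carriage in m: 0 at the start end, 0.17 at the far stop; grows along +y of preset. Starts between 0 and 0.04. It slides with 1 to 4 N of drag and stays where left. Over the rail it carries the drill, pointing along +y; on the robot's side a flat arm with the grip.
- grip_center (a point): Middle of the grip, where to pinch it, 75 mm above the bench, at x = -62 mm of preset, axes parallel to it. An upright block 32 mm (x) by 20 mm (y, along the rail), its top 99 mm above the bench, free on all sides above the carriage's flat arm (34 mm wide along y, top 47 mm above the bench). The +y half is orange, the -y half black.
- grip_front: The orange half of the grip block, 10 mm thick along y, on the +y side; origin at the middle of its underside.
- grip_rear: The black half of the grip block, 10 mm thick along y, on the -y side; origin at the middle of its underside.
- detent_ball (a joint): Drop in m of the carriage's 14 mm spring ball (under the brass housing): about 0 riding on the flat aluminium index strip, about 0.0033 centred in the strip's only notch, a dark cross groove 12 mm wide met somewhere at 0.09 to 0.15 m of carriage travel, new each run. It draws the carriage in over the last few mm; pushing on out of it takes 7 to 12 N more than sliding.
- drill_tip (a point): The tip of the drill on the carriage (12 mm thick, 68 mm above the bench), pointing along +y of preset; it passes under the bridge's arm with about 39 mm to spare.
- bridge: Grey gauge bridge on the far side of the fixture. Origin at the foot of its post, 16 mm above the bench, at x = 92, y = 80 mm of preset. Its arm, 30 mm wide along y, 113 to 131 mm above the bench, reaches over the rail towards the robot to x = 19 mm of preset; a round dial on top reaches 172 mm. Not to be bumped.
- taper_holder_mid (a point): Middle of a dark steel tool holder standing loose off the -y end of the fixture, 54 mm across and 85 mm high. Not to be moved.
- paste_jar_mid (a point): Middle of an amber jar with black lid standing loose off the +y end of the fixture, 60 mm across and 75 mm high. Not to be moved.
- collet_box_mid (a point): Middle of a red box lying loose beside the tool holder, off the -y end of the fixture, 70 x 110 x 35 mm. Not to be moved.

How it is judged:
By the outcome, as a careful person would: the job done as asked, in the order asked, and still so for the second after the job is handed in, while the arm keeps its last pose, push and grip.
It also fails if it takes over 61 s, if anything falls off the work surface, if the arm or the gripper's body presses on something with over 40 N, if the wrist force passes 120 N, or if a joint passes its speed limit or range.

## Working session

There is one attempt and no reset: what is moved stays moved. The work goes in short steps, Python scripts to look and compute and a tool call to move; the robot and the scene stay as the last step left them, time stands still between calls to the robot, and variables do not carry over. Pictures are saved under pics/ and viewed, and the job is handed in when it is done.

Besides the shell and the picture viewer there is one more tool, called after ">>>" as a command line: name --argument value ..., lists and objects as JSON in quotes. drive_tool: Moves the arm, as the interface text tells. Its arguments: {"type":"object","properties":{"plan":{"type":"array","items":{"type":"object","properties":{"rx":{"type":"number","minimum":-1,"maximum":1},"ry":{"type":"number","minimum":-1,"maximum":1},"rz":{"type":"number","minimum":-1,"maximum":1},"x":{"type":"number","minimum":-1,"maximum":1},"y":{"type":"number","minimum":-1,"maximum":1},"z":{"type":"number","minimum":-1,"maximum":1},"fingers":{"type":"number"}}}},"squeeze":{"type":"number"}},"required":["plan"]}

```bash
mkdir -p pics
cat > h.py <<'E'
import numpy as np, cv2
from bench import monitor, viewer, workorder, nets, r
def save(c,name): cv2.imwrite('pics/'+name,c['color'][:,:,::-1])
def world(c,u,v,d):
    K=c['camera_matrix']; p=np.array([(u-K[0,2])/K[0,0]*d,(v-K[1,2])/K[1,1]*d,d])
    R=np.array(c['rotation'])
    if R.shape!=(3,3):
        from scipy.spatial.transform import Rotation as Q; R=Q.from_quat(R).as_matrix()
    return R@p+np.array(c['xyz'])
E
python3 - <<'E'
from h import *
s=monitor.read_state(); print(s, r.grip_depth)
for n in ("scene","top"):
    c=viewer.camera(n); save(c,n+'0.png'); print(n,c['xyz'],c['rotation'],c['camera_matrix'])
    for l in ("grip_center","grip_front","grip_rear","drill_tip","bridge","detent_ball","preset","carriage","taper_holder_mid","paste_jar_mid","collet_box_mid"):
        print(l,[(np.round(q['centre'],4).tolist(),round(q['confidence'],2)) for q in nets.find_in(l,n)][:2])
E
```

```text
{'time': 0.0, 'joint_positions': array([ 1.14939397,  0.3328706 , -0.06469811,  1.46093654,  0.02161676,
        1.34988427, -0.08850597]), 'joint_vel': array([ 0.00152929, -0.00148649,  0.00066238,  0.00055619, -0.00179218,
       -0.00096775,  0.00060036]), 'joint_torque': array([-2.03424711e-04, -6.23259473e+01,  2.45830603e-02, -3.89897203e+01,
       -6.11802726e-02,  3.96525313e-02,  1.23721584e-04]), 'ee_pos': array([ 0.24258101, -0.5756964 ,  0.29145695]), 'eef_rot': array([ 9.80183463e-01,  1.98090604e-01, -1.78570687e-04, -6.78224306e-04]), 'ft_force': array([0.58641644, 0.19195742, 1.83095334]), 'torque': array([ 0.01581902,  0.06148239, -0.03043413]), 'width': 0.08680197020064688} 0.051
scene [1.14193796 0.17669722 0.57630933] [ 0.53873826  0.74255371 -0.32450976 -0.23036602] [[382.70495165   0.         277.80790947]
 [  0.         382.70495165 209.62544908]
 [  0.           0.           1.        ]]
grip_center [([0.6426, -0.0337, 0.0623], 0.94)]
grip_front [([0.5513, -0.0311, 0.0739], 0.7), ([0.6846, -0.2489, 0.0346], 0.58)]
grip_rear [([0.5575, -0.0442, 0.0864], 0.67),
[... 438 characters left out ...]
 0.07744638 -0.08191695] [[484.63374171   0.         279.53423334]
 [  0.         484.63374171 214.10852699]
 [  0.           0.           1.        ]]
grip_center [([0.613, -0.0397, 0.0596], 0.88)]
grip_front [([0.5372, -0.0456, 0.0972], 0.19)]
grip_rear [([0.5339, -0.0431, 0.0968], 0.45)]
drill_tip [([0.6159, -0.0385, 0.0568], 0.9)]
bridge [([0.6693, 0.0799, 0.1331], 0.69)]
detent_ball []
preset [([0.6185, 0.0011, 0.0147], 0.59)]
carriage [([0.6198, -0.0402, 0.0593], 0.94)]
taper_holder_mid [([0.5258, -0.2403, 0.0263], 0.81)]
paste_jar_mid [([0.6644, 0.2503, 0.0748], 0.59), ([0.5354, -0.0335, 0.0958], 0.34)]
collet_box_mid [([0.6675, -0.2558, 0.0332], 0.58), ([0.6615, 0.247, 0.072], 0.54)]
```

View pics/scene0.png

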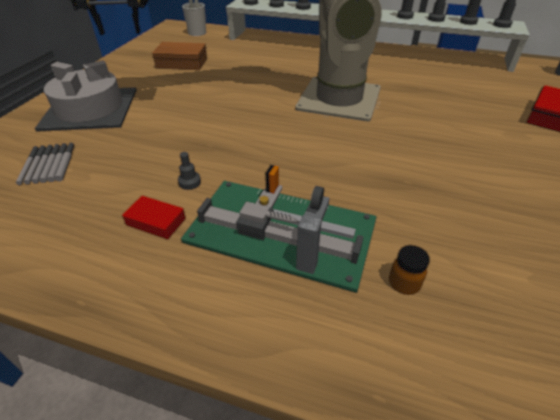

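View pics/top0.png

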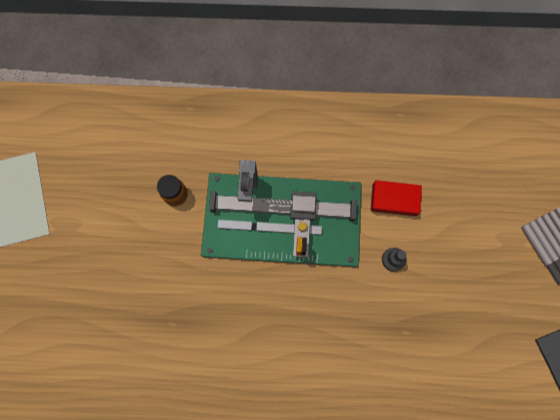

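The top view shows the fixture at columns 203–362, the grip at about (301,244), the brass housing at (302,227) and a dark notch in the strip at (254,227). I'll measure these more closely.

Run:
```python
from h import *
for n in ("top","scene"):
    c=viewer.camera(n); col=c['color'].astype(int); d=c['depth']
    R_,G,B=col[...,0],col[...,1],col[...,2]
    v,u=np.mgrid[0:420,0:560]
    P=np.array([world(c,a,b,z) for a,b,z in zip(u.ravel(),v.ravel(),d.ravel())]).reshape(420,560,3)
    g=(G>R_*1.4)&(G>B*1.15)&(G>40)&(abs(P[...,2]-.016)<.012)
    g=cv2.morphologyEx(g.astype(np.uint8),cv2.MORPH_CLOSE,np.ones((25,25)))
    k,lab,st,_=cv2.connectedComponentsWithStats(g); i=1+np.argmax(st[1:,4]); cnt=cv2.findContours((lab==i).astype(np.uint8),0,1)[0]
    cnt=max(cnt,key=len)[:,0]
    # project contour at z=0.016
    o=np.array(c['xyz']); pts=[]
    for a,b in cnt:
        w=world(c,a,b,1.)-o; pts.append((o+w*(0.016-o[2])/w[2])[:2])
    rect=cv2.minAreaRect(np.array(pts,np.float32)); print(n,rect)
    box=(np.abs(P[...,0]-.54)<.05)&(np.abs(P[...,1]+.04)<.05)
    og=box&(R_>150)&(G<R_*.75)&(B<80)&(P[...,2]>.05)
    print('orange',og.sum(),P[og].mean(0),np.percentile(P[og],[5,95],axis=0))
    t=box&(P[...,2]>.085); print('griptop',t.sum(),P[t].mean(0),P[t].min(0),P[t].max(0))
    np.savez(n+'.npz',P=P,col=col)
    if n=='top': crop=c['color'][160:275,190:375]; cv2.imwrite('pics/topcrop.png',cv2.resize(crop,None,fx=4,fy=4,interpolation=cv2.INTER_CUBIC)[:,:,::-1])
    else: crop=c['color'][150:285,170:390]; cv2.imwrite('pics/scenecrop.png',cv2.resize(crop,None,fx=3.5,fy=3.5,interpolation=cv2.INTER_CUBIC)[:,:,::-1])
```

```text
top ((0.6148741245269775, 0.0035077333450317383), (0.35659897327423096, 0.19718697667121887), 88.21150207519531)
orange 56 [ 0.54328805 -0.03530963  0.09752704] [[ 0.52996761 -0.03922769  0.09456115]
 [ 0.55625037 -0.03082579  0.10016733]]
griptop 151 [ 0.54143994 -0.04017641  0.09739105] [ 0.52586206 -0.05011421  0.08641958] [ 0.55857142 -0.03054301  0.10154891]
scene ((0.6254242658615112, 0.007225260138511658), (0.35210609436035156, 0.20036187767982483), 88.23689270019531)
orange 27 [ 0.54479161 -0.0324236   0.09712701] [[ 0.53204183 -0.03543567  0.0954993 ]
 [ 0.55796089 -0.03002409  0.09817033]]
griptop 149 [ 0.54832264 -0.03721629  0.09454719] [ 0.52753081 -0.04867313  0.0850863 ] [ 0.56183537 -0.02773777  0.09839827]
```

View pics/topcrop.png

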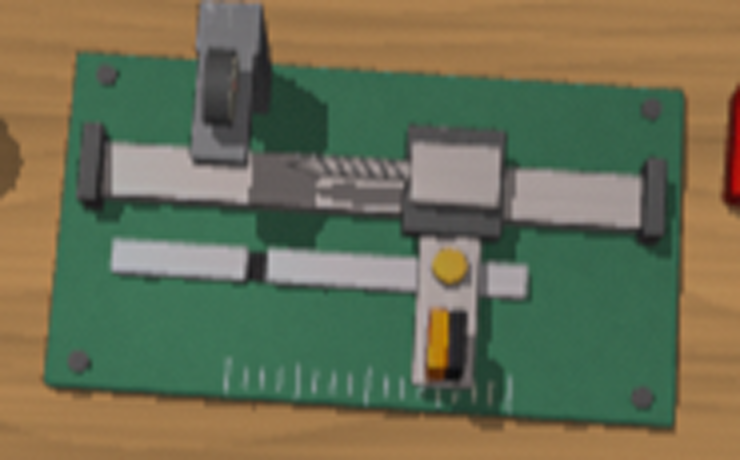

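View pics/scenecrop.png

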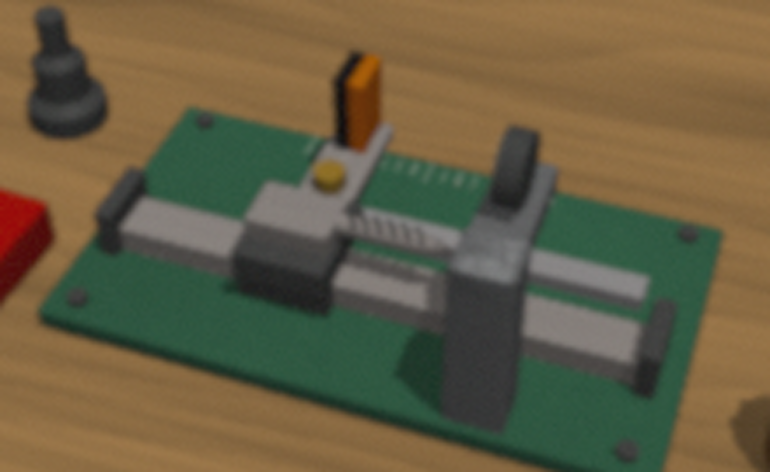

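Run:
```python
import numpy as np
z=np.load('top.npz');P=z['P'];col=z['col']
f=lambda a,b:(190+a/4-.375,160+b/4-.375)
def at(a,b):
    u,v=f(a,b); u,v=int(round(u)),int(round(v)); return np.median(P[v-1:v+2,u-1:u+2].reshape(-1,3),0)
for n,p in dict(notch=(257,265),stripL=(125,256),stripR=(515,280),housing=(450,265),grip=(447,345),railL=(120,172),railR=(635,200),arm=(445,300),bridgearm=(220,150),gripN=(446,318),gripF=(446,370)).items(): print(n,np.round(at(*p),4))
a,b=at(125,256),at(515,280); d=a-b; print('yaw strip',np.arctan2(-d[0],d[1]))
a,b=at(120,172),at(635,200); d=a-b; print('yaw rail',np.arctan2(-d[0],d[1]))
from scipy.spatial.transform import Rotation as Q
R=Q.from_quat([9.80183463e-01,1.98090604e-01,-1.78570687e-04,-6.78224306e-04]).as_matrix();print(R)
```

```text
notch [0.5956 0.0669 0.0162]
stripL [0.595  0.1419 0.0256]
stripR [ 0.5894 -0.0799  0.0242]
housing [ 0.5905 -0.0418  0.0581]
grip [ 0.5394 -0.0394  0.0987]
railL [0.6436 0.146  0.0327]
railR [ 0.6363 -0.1468  0.0334]
arm [ 0.5724 -0.0407  0.045 ]
bridgearm [0.6335 0.0816 0.1296]
gripN [ 0.5539 -0.039   0.0972]
gripF [ 0.5268 -0.0398  0.0938]
yaw strip -0.025087213823124253
yaw rail -0.024807748901166476
[[ 9.21520161e-01  3.88330026e-01 -6.18763793e-04]
 [ 3.88330510e-01 -9.21519305e-01  1.25882215e-03]
 [-8.13643439e-05 -1.40031485e-03 -9.99999016e-01]]
```

The two views agree. The grip is at about (0.5425, −0.0385), the fixture yaw is about −0.027 rad, and the notch is about 108 mm further along the rail. I'll hover above the grip with the jaws turned along the rail.

>>> drive_tool --plan '[{"x":0.04,"y":-0.03,"z":0.0,"rz":0.01,"fingers":1},{"x":0.09,"y":-0.07,"z":0.0,"rz":0.02,"fingers":1},{"x":0.14,"y":-0.11,"z":0.0,"rz":0.03,"fingers":1},{"x":0.19,"y":-0.15,"z":0.0,"rz":0.04,"fingers":1},{"x":0.24,"y":-0.19,"z":0.01,"rz":0.05,"fingers":1},{"x":0.29,"y":-0.23,"z":0.01,"rz":0.06,"fingers":1},{"x":0.34,"y":-0.265,"z":0.02,"rz":0.0677,"fingers":1},{"x":0.39,"y":-0.304,"z":0.03,"rz":0.0677,"fingers":1},{"x":0.44,"y":-0.343,"z":0.04,"rz":0.0677,"fingers":1},{"x":0.4852,"y":-0.3788,"z":0.04,"rz":0.0677,"fingers":1},{"x":0.4852,"y":-0.3788,"z":0.04,"rz":0.0677,"fingers":1},{"x":0.4852,"y":-0.3788,"z":0.04,"rz":0.0677,"fingers":1}]' --squeeze 30

```text
validation failed for argument at $.pl...
```

Run:
```python
from h import *
from scipy.spatial.transform import Rotation as Q
s=monitor.read_state(); print(s['time'],s['ee_pos'],s['ft_force'],s['width'],s['joint_positions']); print(Q.from_quat(s['eef_rot']).as_matrix().round(4))
c=viewer.camera("scene"); save(c,'scene1.png')
```

```text
1.3 [ 0.24270253 -0.57596515  0.29226001] [-0.68689614  0.47310083 -0.59427945] 0.08672814920124594 [ 1.1494404   0.33222901 -0.0647178   1.46009463  0.0215889   1.3499206
 -0.08852007]
[[ 0.9215  0.3883  0.    ]
 [ 0.3883 -0.9215 -0.    ]
 [ 0.      0.     -1.    ]]
```

View pics/scene1.png

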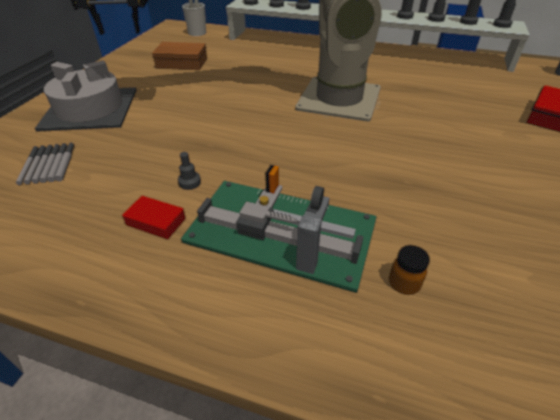

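The move was refused at validation and the arm didn't move; the picture matches the first one. The cause may be the number format, so I'll try a smaller form.

>>> drive_tool --plan '[{"rx":0.0,"ry":0.0,"rz":0.01,"x":0.04,"y":-0.03,"z":0.0,"fingers":1.0}]' --squeeze 30

```text
time: 1.48
ee_pos: [0.2655, -0.5346, 0.2917]
eef_rot: [0.986, 0.164, -0.001, 0.0]
ft_force: [0.6, 0.4, 0.8]
width: 0.0871
```

>>> drive_tool --plan '[{"rx":0.0,"ry":0.0,"rz":0.01,"x":0.045,"y":-0.04,"z":0.0,"fingers":1.0},{"rx":0.0,"ry":0.0,"rz":0.02,"x":0.09,"y":-0.08,"z":0.0,"fingers":1.0},{"rx":0.0,"ry":0.0,"rz":0.03,"x":0.135,"y":-0.12,"z":0.0,"fingers":1.0},{"rx":0.0,"ry":0.0,"rz":0.04,"x":0.18,"y":-0.16,"z":0.0,"fingers":1.0},{"rx":0.0,"ry":0.0,"rz":0.05,"x":0.225,"y":-0.2,"z":0.01,"fingers":1.0},{"rx":0.0,"ry":0.0,"rz":0.058,"x":0.27,"y":-0.24,"z":0.02,"fingers":1.0},{"rx":0.0,"ry":0.0,"rz":0.058,"x":0.31,"y":-0.28,"z":0.03,"fingers":1.0},{"rx":0.0,"ry":0.0,"rz":0.058,"x":0.36,"y":-0.32,"z":0.04,"fingers":1.0},{"rx":0.0,"ry":0.0,"rz":0.058,"x":0.4,"y":-0.35,"z":0.04,"fingers":1.0},{"rx":0.0,"ry":0.0,"rz":0.058,"x":0.422,"y":-0.376,"z":0.04,"fingers":1.0},{"rx":0.0,"ry":0.0,"rz":0.058,"x":0.422,"y":-0.376,"z":0.04,"fingers":1.0},{"rx":0.0,"ry":0.0,"rz":0.058,"x":0.422,"y":-0.376,"z":0.04,"fingers":1.0}]' --squeeze 30

```text
time: 2.98
ee_pos: [0.5422, -0.0396, 0.2522]
eef_rot: [1.0, -0.015, -0.0, 0.0]
ft_force: [-0.6, -0.5, -0.8]
width: 0.087
```

Run:
```python
from h import *
from scipy.spatial.transform import Rotation as Q
s=monitor.read_state(); print(s['time'],s['ee_pos'],s['ft_force'],s['width'],s['joint_positions']); print(Q.from_quat(s['eef_rot']).as_matrix().round(4))
c=viewer.camera("scene"); save(c,'scene2.png')
```

```text
2.975 [ 0.54217507 -0.03959541  0.25219465] [-0.61872707 -0.50528208 -0.82794476] 0.08699678264315008 [ 0.43475462  0.21980064 -0.5062224   1.71055118  0.11264613  1.24027446
 -1.69792642]
[[ 9.996e-01 -2.920e-02 -2.000e-04]
 [-2.920e-02 -9.996e-01 -6.000e-04]
 [-2.000e-04  6.000e-04 -1.000e+00]]
```

View pics/scene2.png

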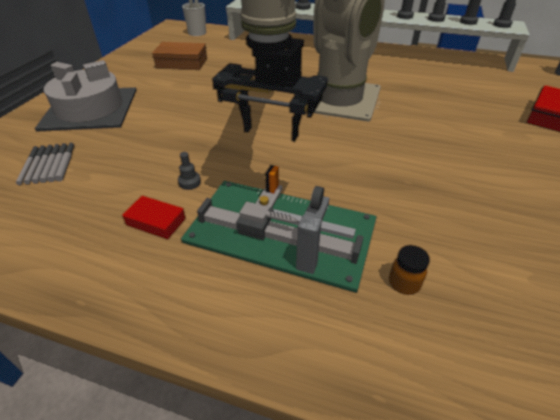

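The picture shows the gripper straddling the grip, with fingers at columns 246 and 296 and the grip at 272. The wide side of the body lies along the rail, so it clears the bridge. I'll descend.

>>> drive_tool --plan '[{"rx":0.0,"ry":0.0,"rz":0.0,"x":0.0,"y":0.0,"z":0.03,"fingers":1.0},{"rx":0.0,"ry":0.0,"rz":0.0,"x":0.0,"y":0.0,"z":0.06,"fingers":1.0},{"rx":0.0,"ry":0.0,"rz":0.0,"x":0.0,"y":0.0,"z":0.08,"fingers":1.0},{"rx":0.0,"ry":0.0,"rz":0.0,"x":0.0,"y":0.0,"z":0.1,"fingers":1.0},{"rx":0.0,"ry":0.0,"rz":0.0,"x":0.0,"y":0.0,"z":0.11,"fingers":1.0},{"rx":0.0,"ry":0.0,"rz":0.0,"x":0.0,"y":0.0,"z":0.12,"fingers":1.0},{"rx":0.0,"ry":0.0,"rz":0.0,"x":0.0,"y":0.0,"z":0.125,"fingers":1.0},{"rx":0.0,"ry":0.0,"rz":0.0,"x":0.0,"y":0.0,"z":0.125,"fingers":1.0}]'

```text
time: 4.03
ee_pos: [0.5424, -0.0388, 0.1273]
eef_rot: [1.0, -0.014, 0.0, 0.0]
ft_force: [-0.2, -0.2, 0.2]
width: 0.0869
```

Run:
```python
from h import *
s=monitor.read_state(); print(s['time'],s['ee_pos'],s['ft_force'],s['width'])
for n,b in (("scene",(100,260,200,360)),("top",(170,285,220,380))):
    c=viewer.camera(n); cv2.imwrite('pics/%s3.png'%n,cv2.resize(c['color'][b[0]:b[1],b[2]:b[3]],None,fx=4,fy=4,interpolation=cv2.INTER_CUBIC)[:,:,::-1])
```

```text
4.025 [ 0.54241013 -0.03876453  0.12726479] [-0.19754358 -0.23716464  0.19828044] 0.08690186655133687
```

View pics/scene3.png

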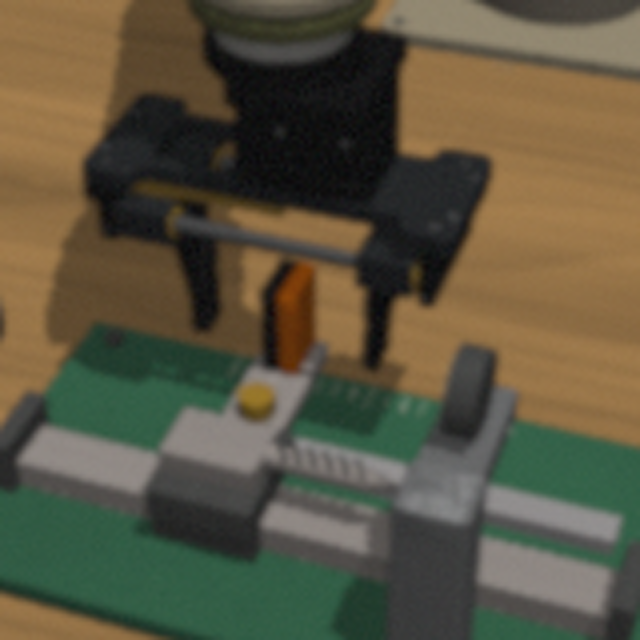

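The grip sits between the fingers, with fingertips at (205,325) and (375,365) in the crop and the grip midway at about (288,340). I'll close gently.

>>> drive_tool --plan '[{"rx":0.0,"ry":0.0,"rz":0.0,"x":0.0,"y":0.0,"z":0.001,"fingers":0.6},{"rx":0.0,"ry":0.0,"rz":0.0,"x":0.0,"y":0.0,"z":0.001,"fingers":0.4},{"rx":0.0,"ry":0.0,"rz":0.0,"x":0.0,"y":0.0,"z":0.001,"fingers":0.3},{"rx":0.0,"ry":0.0,"rz":0.0,"x":0.0,"y":0.0,"z":0.001,"fingers":0.2},{"rx":0.0,"ry":0.0,"rz":0.0,"x":0.0,"y":0.0,"z":0.001,"fingers":0.0},{"rx":0.0,"ry":0.0,"rz":0.0,"x":0.0,"y":0.0,"z":0.001,"fingers":0.0},{"rx":0.0,"ry":0.0,"rz":0.0,"x":0.0,"y":0.0,"z":0.001,"fingers":0.0}]' --squeeze 40

```text
time: 5.0
ee_pos: [0.5424, -0.0387, 0.1263]
eef_rot: [1.0, -0.014, 0.0, 0.0]
ft_force: [-0.0, -0.3, -0.2]
width: 0.0253
```

Run:
```python
from h import *
s=monitor.read_state(); print(s['time'],s['ee_pos'],s['ft_force'],s['torque'],s['width'])
for n,b in (("scene",(100,260,200,360)),):
    c=viewer.camera(n); cv2.imwrite('pics/%s4.png'%n,cv2.resize(c['color'][b[0]:b[1],b[2]:b[3]],None,fx=4,fy=4,interpolation=cv2.INTER_CUBIC)[:,:,::-1])
```

```text
5.0 [ 0.54236867 -0.03869298  0.12625087] [-0.01021825 -0.27726856 -0.21306708] [0.01911581 0.03072396 0.03835006] 0.02533700872831847
```

View pics/scene4.png

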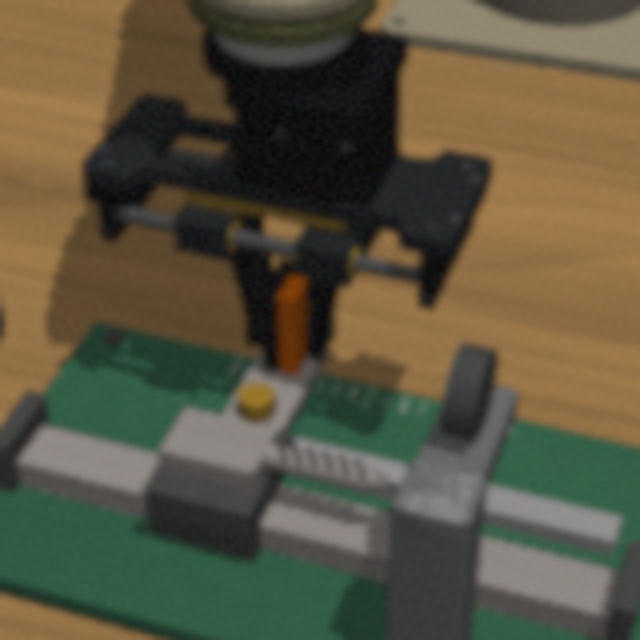

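Still closing (25 mm).

>>> drive_tool --plan '[{"rx":0.0,"ry":0.0,"rz":0.0,"x":0.0,"y":0.0,"z":0.0,"fingers":0.0},{"rx":0.0,"ry":0.0,"rz":0.0,"x":0.0,"y":0.0,"z":0.0,"fingers":0.0},{"rx":0.0,"ry":0.0,"rz":0.0,"x":0.0,"y":0.0,"z":0.0,"fingers":0.0},{"rx":0.0,"ry":0.0,"rz":0.0,"x":0.0,"y":0.0,"z":0.0,"fingers":0.0}]' --squeeze 40

```text
time: 5.55
ee_pos: [0.5424, -0.0387, 0.1263]
eef_rot: [1.0, -0.014, 0.0, 0.0]
ft_force: [-0.4, 0.2, -0.4]
width: 0.0198
```

Run:
```python
from h import *
for i in range(2):
    s=monitor.read_state(); print(s['time'],s['ee_pos'],s['ft_force'],s['torque'],s['width'],s['eef_rot'])
    c=viewer.camera('scene')
```

```text
5.55 [ 0.54238401 -0.03873857  0.12625585] [-0.40948651  0.2139454  -0.3765755 ] [-0.03311961  0.0236911  -0.12069179] 0.019847317769242465 [ 9.99898051e-01 -1.42787759e-02  3.61814827e-05  4.53259468e-05]
5.6 [ 0.54239086 -0.0387334   0.12626189] [-0.46679587 -0.27324349  0.13511697] [-0.07912272 -0.0023945  -0.12335513] 0.01974296717789858 [ 9.99898469e-01 -1.42494987e-02  2.99146556e-05  5.83220957e-05]
```

Gripped at 19.8 mm with no side force. I'll slide 60 mm first and check the side loads.

>>> drive_tool --plan '[{"rx":0.0,"ry":0.0,"rz":0.0,"x":0.0,"y":-0.003,"z":0.0,"fingers":0.0},{"rx":0.0,"ry":0.0,"rz":0.0,"x":0.0,"y":-0.008,"z":0.0,"fingers":0.0},{"rx":0.0,"ry":0.0,"rz":0.0,"x":0.0,"y":-0.014,"z":0.0,"fingers":0.0},{"rx":0.0,"ry":0.0,"rz":0.0,"x":0.0,"y":-0.02,"z":0.0,"fingers":0.0},{"rx":0.0,"ry":0.0,"rz":0.0,"x":0.0,"y":-0.026,"z":0.0,"fingers":0.0},{"rx":0.0,"ry":0.0,"rz":0.0,"x":0.0,"y":-0.032,"z":0.0,"fingers":0.0},{"rx":0.0,"ry":0.0,"rz":0.0,"x":0.0,"y":-0.038,"z":0.0,"fingers":0.0},{"rx":0.0,"ry":0.0,"rz":0.0,"x":0.0,"y":-0.044,"z":0.0,"fingers":0.0},{"rx":0.0,"ry":0.0,"rz":0.0,"x":0.0,"y":-0.05,"z":0.0,"fingers":0.0},{"rx":0.0,"ry":0.0,"rz":0.0,"x":0.0,"y":-0.056,"z":0.0,"fingers":0.0},{"rx":0.0,"ry":0.0,"rz":0.0,"x":0.0,"y":-0.06,"z":0.0,"fingers":0.0}]'

```text
time: 7.02
ee_pos: [0.5442, 0.0218, 0.1262]
eef_rot: [1.0, -0.014, 0.0, -0.0]
ft_force: [3.2, -4.6, -2.0]
width: 0.0195
```

Run:
```python
from h import *
s=monitor.read_state(); print(s['time'],s['ee_pos'],s['ft_force'],s['torque'],s['width'],s['eef_rot'])
c=viewer.camera('scene'); cv2.imwrite('pics/scene5.png',cv2.resize(c['color'][100:260,200:360],None,fx=4,fy=4,interpolation=cv2.INTER_CUBIC)[:,:,::-1])
```

```text
7.025 [0.54421724 0.02181039 0.1262386 ] [ 3.20370962 -4.61998334 -2.00669078] [-0.82936248 -0.64916146 -0.15026383] 0.019504917705472274 [ 9.99900876e-01 -1.40783158e-02  1.89357853e-04 -5.82145435e-05]
```

View pics/scene5.png

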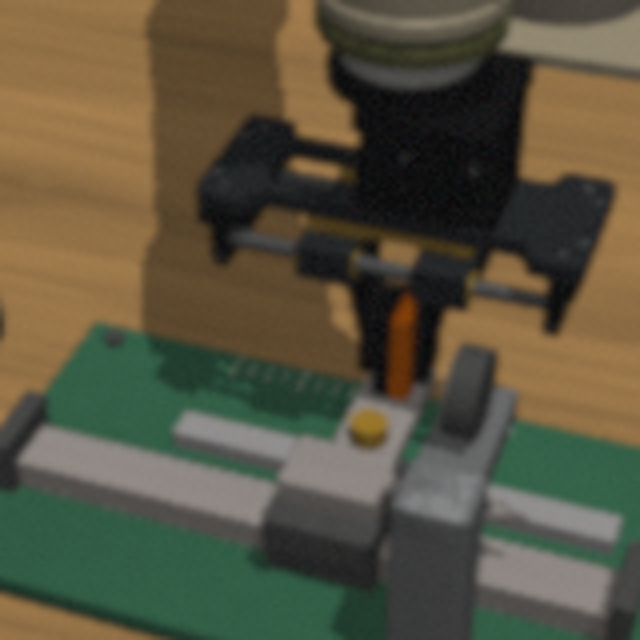

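It slides cleanly: drag about 4.6 N, with 3 N of side force from a small yaw mismatch that I'll correct. Next is 36 mm more, which stops about 10 mm short of the expected notch.

>>> drive_tool --plan '[{"rx":0.0,"ry":0.0,"rz":0.0,"x":0.0,"y":-0.004,"z":0.0,"fingers":0.0},{"rx":0.0,"ry":0.0,"rz":0.0,"x":0.0,"y":-0.009,"z":0.0,"fingers":0.0},{"rx":0.0,"ry":0.0,"rz":0.0,"x":0.0005,"y":-0.014,"z":0.0,"fingers":0.0},{"rx":0.0,"ry":0.0,"rz":0.0,"x":0.0005,"y":-0.019,"z":0.0,"fingers":0.0},{"rx":0.0,"ry":0.0,"rz":0.0,"x":0.0005,"y":-0.024,"z":0.0,"fingers":0.0},{"rx":0.0,"ry":0.0,"rz":0.0,"x":0.0005,"y":-0.029,"z":0.0,"fingers":0.0},{"rx":0.0,"ry":0.0,"rz":0.0,"x":0.001,"y":-0.033,"z":0.0,"fingers":0.0},{"rx":0.0,"ry":0.0,"rz":0.0,"x":0.001,"y":-0.036,"z":0.0,"fingers":0.0}]'

```text
time: 8.07
ee_pos: [0.5455, 0.0578, 0.1263]
eef_rot: [1.0, -0.014, -0.001, 0.0]
ft_force: [-5.3, -3.7, 4.8]
width: 0.0199
```

Run:
```python
from h import *
s=monitor.read_state(); print(s['time'],s['ee_pos'],s['ft_force'],s['torque'],s['width'])
c=viewer.camera('scene'); cv2.imwrite('pics/scene6.png',cv2.resize(c['color'][100:260,200:360],None,fx=4,fy=4,interpolation=cv2.INTER_CUBIC)[:,:,::-1])
```

```text
8.075 [0.54549611 0.05780316 0.12625302] [-5.32737834 -3.71184828  4.76347653] [-0.65969546  0.85421896 -0.11415122] 0.019902248599612128
```

View pics/scene6.png

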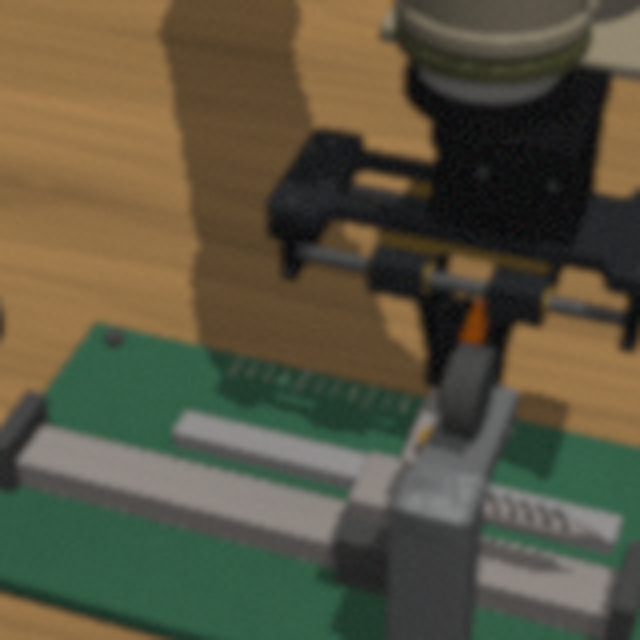

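The side force flipped to −5 N, so I'll take back about 0.6 mm in x. Then 2 mm steps, reading the force after each.

>>> drive_tool --plan '[{"rx":0.0,"ry":0.0,"rz":0.0,"x":-0.0006,"y":-0.001,"z":0.0,"fingers":0.0},{"rx":0.0,"ry":0.0,"rz":0.0,"x":-0.0006,"y":-0.002,"z":0.0,"fingers":0.0}]'

```text
time: 8.38
ee_pos: [0.5455, 0.0592, 0.1263]
eef_rot: [1.0, -0.014, -0.0, 0.0]
ft_force: [-2.9, -2.4, 3.4]
width: 0.0197
```

>>> drive_tool --plan '[{"rx":0.0,"ry":0.0,"rz":0.0,"x":0.0,"y":-0.001,"z":0.0,"fingers":0.0},{"rx":0.0,"ry":0.0,"rz":0.0,"x":0.0,"y":-0.002,"z":0.0,"fingers":0.0}]'

```text
time: 8.62
ee_pos: [0.5455, 0.0612, 0.1262]
eef_rot: [1.0, -0.014, -0.0, 0.0]
ft_force: [-3.6, -2.9, 4.1]
width: 0.02
```

>>> drive_tool --plan '[{"rx":0.0,"ry":0.0,"rz":0.0,"x":0.0,"y":-0.0005,"z":0.0,"fingers":0.0},{"rx":0.0,"ry":0.0,"rz":0.0,"x":0.0,"y":-0.001,"z":0.0,"fingers":0.0}]'

```text
time: 8.88
ee_pos: [0.5456, 0.0623, 0.1262]
eef_rot: [1.0, -0.014, -0.0, 0.0]
ft_force: [-3.5, -3.0, 3.4]
width: 0.0199
```

>>> drive_tool --plan '[{"rx":0.0,"ry":0.0,"rz":0.0,"x":0.0,"y":-0.0005,"z":0.0,"fingers":0.0},{"rx":0.0,"ry":0.0,"rz":0.0,"x":0.0,"y":-0.001,"z":0.0,"fingers":0.0}]'

```text
time: 9.12
ee_pos: [0.5456, 0.0634, 0.1263]
eef_rot: [1.0, -0.014, -0.0, -0.0]
ft_force: [-3.6, -1.9, 4.7]
width: 0.0198
```

>>> drive_tool --plan '[{"rx":0.0,"ry":0.0,"rz":0.0,"x":0.0,"y":-0.0005,"z":0.0,"fingers":0.0},{"rx":0.0,"ry":0.0,"rz":0.0,"x":0.0,"y":-0.001,"z":0.0,"fingers":0.0}]'

```text
time: 9.38
ee_pos: [0.5456, 0.0645, 0.1262]
eef_rot: [1.0, -0.014, -0.0, -0.0]
ft_force: [-4.8, -1.8, 5.0]
width: 0.0196
```

>>> drive_tool --plan '[{"rx":0.0,"ry":0.0,"rz":0.0,"x":0.0,"y":-0.0005,"z":0.0,"fingers":0.0},{"rx":0.0,"ry":0.0,"rz":0.0,"x":0.0,"y":-0.001,"z":0.0,"fingers":0.0}]'

```text
time: 9.62
ee_pos: [0.5457, 0.0655, 0.1262]
eef_rot: [1.0, -0.014, -0.0, -0.0]
ft_force: [-4.2, -0.9, 5.6]
width: 0.0195
```

>>> drive_tool --plan '[{"rx":0.0,"ry":0.0,"rz":0.0,"x":0.0,"y":-0.0005,"z":0.0,"fingers":0.0},{"rx":0.0,"ry":0.0,"rz":0.0,"x":0.0,"y":-0.001,"z":0.0,"fingers":0.0}]'

```text
time: 9.88
ee_pos: [0.5457, 0.0665, 0.1262]
eef_rot: [1.0, -0.014, -0.0, -0.0]
ft_force: [-5.4, -0.2, 4.4]
width: 0.0198
```

>>> drive_tool --plan '[{"rx":0.0,"ry":0.0,"rz":0.0,"x":-0.0003,"y":-0.0005,"z":0.0,"fingers":0.0},{"rx":0.0,"ry":0.0,"rz":0.0,"x":-0.0004,"y":-0.001,"z":0.0,"fingers":0.0}]'

```text
time: 10.12
ee_pos: [0.5457, 0.0674, 0.1262]
eef_rot: [1.0, -0.014, 0.0, -0.0]
ft_force: [-1.8, 0.0, 1.0]
width: 0.0194
```

>>> drive_tool --plan '[{"rx":0.0,"ry":0.0,"rz":0.0,"x":0.0,"y":-0.0005,"z":0.0,"fingers":0.0},{"rx":0.0,"ry":0.0,"rz":0.0,"x":0.0,"y":-0.0005,"z":0.0,"fingers":0.0}]'

```text
time: 10.38
ee_pos: [0.5457, 0.068, 0.1262]
eef_rot: [1.0, -0.014, 0.0, -0.0]
ft_force: [1.0, 1.0, -1.0]
width: 0.0198
```

>>> drive_tool --plan '[{"rx":0.0,"ry":0.0,"rz":0.0,"x":0.0,"y":-0.0005,"z":0.0,"fingers":0.0},{"rx":0.0,"ry":0.0,"rz":0.0,"x":0.0,"y":-0.0005,"z":0.0,"fingers":0.0}]'

```text
time: 10.62
ee_pos: [0.5457, 0.0683, 0.1263]
eef_rot: [1.0, -0.014, 0.0, -0.0]
ft_force: [1.6, 2.0, -1.2]
width: 0.0197
```

The force along the rail has turned positive, so the ball is now drawing the carriage forward. I'll continue in 0.5 mm steps until it starts to resist.

>>> drive_tool --plan '[{"rx":0.0,"ry":0.0,"rz":0.0,"x":0.0,"y":-0.0005,"z":0.0,"fingers":0.0},{"rx":0.0,"ry":0.0,"rz":0.0,"x":0.0,"y":-0.0005,"z":0.0,"fingers":0.0}]'

```text
time: 10.88
ee_pos: [0.5457, 0.0686, 0.1263]
eef_rot: [1.0, -0.014, 0.0, 0.0]
ft_force: [3.4, -0.6, -3.7]
width: 0.0198
```

>>> drive_tool --plan '[{"rx":0.0,"ry":0.0,"rz":0.0,"x":0.0,"y":-0.0005,"z":0.0,"fingers":0.0},{"rx":0.0,"ry":0.0,"rz":0.0,"x":0.0,"y":-0.0005,"z":0.0,"fingers":0.0}]'

```text
time: 11.12
ee_pos: [0.5457, 0.069, 0.1263]
eef_rot: [1.0, -0.014, 0.0, 0.0]
ft_force: [4.8, -1.2, -4.0]
width: 0.0198
```

>>> drive_tool --plan '[{"rx":0.0,"ry":0.0,"rz":0.0,"x":0.0,"y":-0.0005,"z":0.0,"fingers":0.0},{"rx":0.0,"ry":0.0,"rz":0.0,"x":0.0,"y":-0.0005,"z":0.0,"fingers":0.0}]'

```text
time: 11.38
ee_pos: [0.5457, 0.0696, 0.1263]
eef_rot: [1.0, -0.014, 0.0, 0.0]
ft_force: [4.3, 0.1, -3.5]
width: 0.0198
```

>>> drive_tool --plan '[{"rx":0.0,"ry":0.0,"rz":0.0,"x":0.0003,"y":-0.0005,"z":0.0,"fingers":0.0},{"rx":0.0,"ry":0.0,"rz":0.0,"x":0.0003,"y":-0.0005,"z":0.0,"fingers":0.0}]'

```text
time: 11.62
ee_pos: [0.5458, 0.0701, 0.1262]
eef_rot: [1.0, -0.014, -0.0, 0.0]
ft_force: [3.6, -1.7, -2.1]
width: 0.0197
```

>>> drive_tool --plan '[{"rx":0.0,"ry":0.0,"rz":0.0,"x":0.0,"y":-0.0005,"z":0.0,"fingers":0.0},{"rx":0.0,"ry":0.0,"rz":0.0,"x":0.0,"y":-0.0005,"z":0.0,"fingers":0.0}]'

```text
time: 11.88
ee_pos: [0.5458, 0.0705, 0.1262]
eef_rot: [1.0, -0.014, -0.0, 0.0]
ft_force: [2.8, -3.2, -1.5]
width: 0.0199
```

>>> drive_tool --plan '[{"rx":0.0,"ry":0.0,"rz":0.0,"x":0.0,"y":-0.0005,"z":0.0,"fingers":0.0},{"rx":0.0,"ry":0.0,"rz":0.0,"x":0.0,"y":-0.0005,"z":0.0,"fingers":0.0}]'

```text
time: 12.12
ee_pos: [0.5458, 0.0708, 0.1263]
eef_rot: [1.0, -0.014, -0.0, 0.0]
ft_force: [2.8, -4.7, -0.8]
width: 0.0197
```

>>> drive_tool --plan '[{"rx":0.0,"ry":0.0,"rz":0.0,"x":0.0,"y":-0.0005,"z":0.0,"fingers":0.0},{"rx":0.0,"ry":0.0,"rz":0.0,"x":0.0,"y":-0.0005,"z":0.0,"fingers":0.0}]'

```text
time: 12.38
ee_pos: [0.5458, 0.0711, 0.1263]
eef_rot: [1.0, -0.015, -0.0, 0.0]
ft_force: [2.6, -5.5, -0.7]
width: 0.0196
```

Run:
```python
from h import *
for i in range(3):
    s=monitor.read_state(); print(s['time'],s['ee_pos'],s['ft_force'],s['torque'],s['width'])
    c=viewer.camera(('top','scene')[i%2])
    cv2.imwrite('pics/end%d.png'%i,cv2.resize(c['color'][100:260,200:360],None,fx=4,fy=4,interpolation=cv2.INTER_CUBIC)[:,:,::-1])
```

```text
12.375 [0.54579882 0.07106068 0.12625002] [ 2.59929554 -5.51132773 -0.6619742 ] [-0.8689546  -0.49369418 -0.03961392] 0.019589437384322454
12.425 [0.54580431 0.07106663 0.12624665] [ 2.19434699 -4.47870763 -0.8917696 ] [-0.85344375 -0.52524764 -0.08092837] 0.01941794107743649
12.475 [0.54579276 0.07105888 0.12623559] [ 1.77093183 -5.23979936 -0.67148536] [-0.86821564 -0.47995624 -0.06132195] 0.019396678099911357
```

View pics/end1.png

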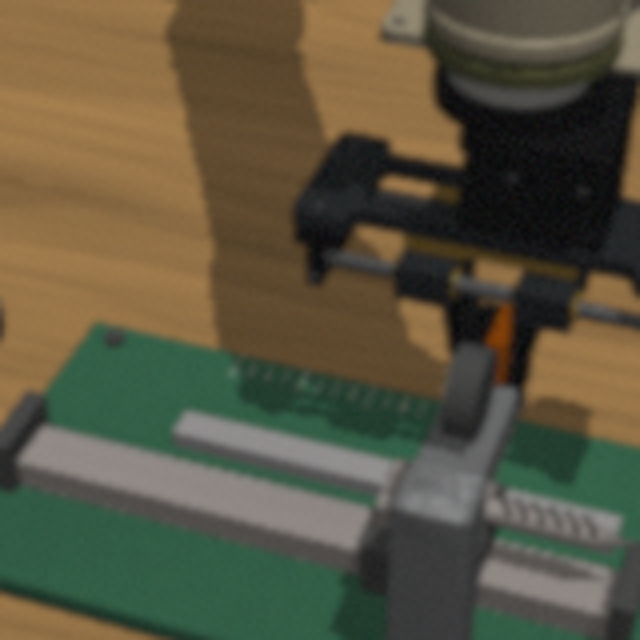

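View pics/end0.png

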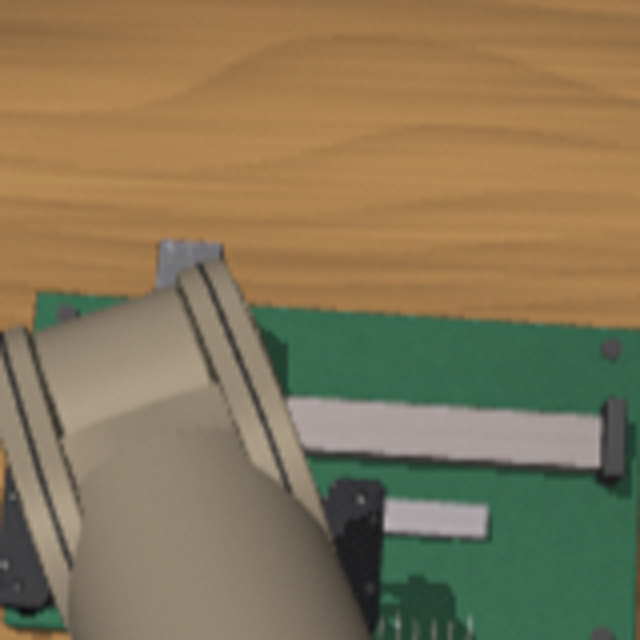

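>>> drive_tool --plan '[{"rx":0.0,"ry":0.0,"rz":0.0,"x":0.0,"y":-0.0005,"z":0.0,"fingers":0.0},{"rx":0.0,"ry":0.0,"rz":0.0,"x":0.0,"y":-0.0005,"z":0.0,"fingers":0.0}]'

```text
time: 12.78
ee_pos: [0.5458, 0.0712, 0.1263]
eef_rot: [1.0, -0.015, -0.0, 0.001]
ft_force: [1.7, -6.4, -0.3]
width: 0.0194
```

>>> drive_tool --plan '[{"rx":0.0,"ry":0.0,"rz":0.0,"x":0.0,"y":-0.0005,"z":0.0,"fingers":0.0},{"rx":0.0,"ry":0.0,"rz":0.0,"x":0.0,"y":-0.0005,"z":0.0,"fingers":0.0}]'

```text
time: 13.02
ee_pos: [0.5458, 0.0714, 0.1262]
eef_rot: [1.0, -0.015, -0.0, 0.001]
ft_force: [1.9, -7.2, -0.3]
width: 0.0198
```

Resistance has risen to −7.2 N, well above the 3 N drag, which is the far wall of the notch. I'll ease back so the ball can settle.

>>> drive_tool --plan '[{"rx":0.0,"ry":0.0,"rz":0.0,"x":0.0,"y":0.0005,"z":0.0,"fingers":0.0},{"rx":0.0,"ry":0.0,"rz":0.0,"x":0.0,"y":0.001,"z":0.0,"fingers":0.0},{"rx":0.0,"ry":0.0,"rz":0.0,"x":0.0,"y":0.001,"z":0.0,"fingers":0.0}]'

```text
time: 13.4
ee_pos: [0.5458, 0.0712, 0.1263]
eef_rot: [1.0, -0.014, -0.0, 0.0]
ft_force: [2.9, -4.3, -0.4]
width: 0.0199
```

>>> drive_tool --plan '[{"rx":0.0,"ry":0.0,"rz":0.0,"x":0.0,"y":0.0005,"z":0.0,"fingers":0.0},{"rx":0.0,"ry":0.0,"rz":0.0,"x":0.0,"y":0.0005,"z":0.0,"fingers":0.0},{"rx":0.0,"ry":0.0,"rz":0.0,"x":0.0,"y":0.0005,"z":0.0,"fingers":0.0}]'

```text
time: 13.78
ee_pos: [0.5458, 0.071, 0.1262]
eef_rot: [1.0, -0.014, 0.0, 0.0]
ft_force: [2.6, -4.6, -0.4]
width: 0.0196
```

Run:
```python
from h import *
for i in range(4):
    s=monitor.read_state(); print(s['time'],s['ee_pos'],s['ft_force'].round(2),s['torque'].round(2),s['width'])
    c=viewer.camera('scene')
```

```text
13.775 [0.5458151  0.07103017 0.12624596] [ 2.57 -4.58 -0.38] [-0.79 -0.5  -0.1 ] 0.019595251909029655
13.825 [0.54582454 0.0710813  0.12628218] [ 3.74 -4.43 -1.19] [-0.84 -0.49 -0.06] 0.01960061622623213
13.875 [0.54581004 0.07102024 0.12625576] [ 2.23 -4.74 -0.79] [-0.79 -0.53 -0.07] 0.019816587662748405
13.925 [0.54580735 0.07106172 0.12624128] [ 2.38 -4.23 -1.28] [-0.81 -0.53 -0.13] 0.01998134092706639
```

>>> drive_tool --plan '[{"rx":0.0,"ry":0.0,"rz":0.0,"x":0.0,"y":0.0005,"z":0.0,"fingers":0.0},{"rx":0.0,"ry":0.0,"rz":0.0,"x":0.0,"y":0.0005,"z":0.0,"fingers":0.0},{"rx":0.0,"ry":0.0,"rz":0.0,"x":0.0,"y":0.0005,"z":0.0,"fingers":0.0}]'

```text
time: 14.35
ee_pos: [0.5458, 0.0709, 0.1262]
eef_rot: [1.0, -0.014, 0.0, -0.0]
ft_force: [3.4, -2.6, -1.1]
width: 0.0197
```

>>> drive_tool --plan '[{"rx":0.0,"ry":0.0,"rz":0.0,"x":0.0,"y":0.0005,"z":0.0,"fingers":0.0},{"rx":0.0,"ry":0.0,"rz":0.0,"x":0.0,"y":0.0005,"z":0.0,"fingers":0.0},{"rx":0.0,"ry":0.0,"rz":0.0,"x":0.0,"y":0.0005,"z":0.0,"fingers":0.0}]'

```text
time: 14.72
ee_pos: [0.5458, 0.0706, 0.1263]
eef_rot: [1.0, -0.014, 0.0, -0.0]
ft_force: [2.8, -0.1, -1.7]
width: 0.0197
```

Run:
```python
from h import *
for i in range(4):
    s=monitor.read_state(); print(s['time'],s['ee_pos'],s['ft_force'].round(2),s['torque'].round(2),s['width'])
    c=viewer.camera('scene')
```

```text
14.725 [0.54577969 0.07055562 0.12625943] [ 2.83 -0.09 -1.72] [-0.16 -0.62 -0.12] 0.019667236613598985
14.775 [0.54579251 0.07054929 0.12626057] [ 3.54 -0.45 -1.47] [-0.16 -0.64 -0.1 ] 0.019504630529225374
14.825 [0.54576247 0.07051113 0.12624442] [ 2.98 -0.15 -2.82] [-0.07 -0.66 -0.09] 0.019724617676050302
14.875 [0.54579587 0.0705044  0.1262653 ] [ 2.02 -0.78 -2.42] [-0.02 -0.69 -0.08] 0.019799716509839728
```

Force along the rail is now about 0 at y = 0.0705, where the resistance crossed the drag level on the way in. I'll check the scene one last time before handing in.

Run:
```python
from h import *
c=viewer.camera('scene'); save(c,'fin.png')
for l in ("taper_holder_mid","paste_jar_mid","collet_box_mid","bridge"):
    print(l,[(np.round(q['centre'],4).tolist(),round(q['confidence'],2)) for q in nets.find_in(l,'scene')][:1])
s=monitor.read_state(); print(s['time'],s['ee_pos'],s['ft_force'].round(2),s['width'],s['joint_positions'].round(2))
```

```text
taper_holder_mid [([0.5439, -0.2459, 0.0322], 0.97)]
paste_jar_mid [([0.6896, 0.2579, 0.0551], 0.66)]
collet_box_mid [([0.6865, -0.2466, 0.0325], 0.75)]
bridge [([0.7155, 0.0897, 0.1224], 0.76)]
15.175 [0.54578693 0.07037489 0.12627855] [ 2.77  0.78 -1.37] 0.019416831959879068 [ 0.24  0.38 -0.53  1.82  0.22  1.01 -1.98]
```

View pics/fin.png

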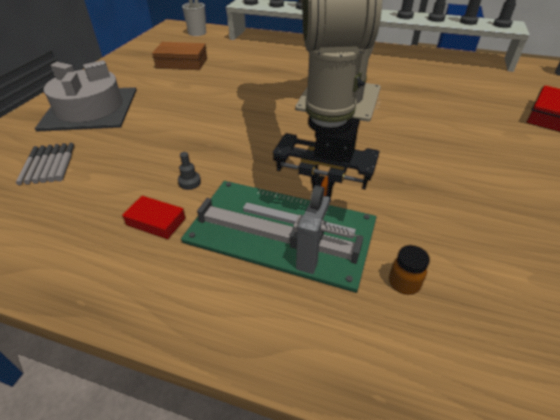

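Everything else is where it was. The TCP is still creeping by tenths of a millimetre, so I'll let it settle.

>>> drive_tool --plan '[{"rx":0.0,"ry":0.0,"rz":0.0,"x":0.0,"y":-0.0002,"z":0.0,"fingers":0.0},{"rx":0.0,"ry":0.0,"rz":0.0,"x":0.0,"y":-0.0002,"z":0.0,"fingers":0.0},{"rx":0.0,"ry":0.0,"rz":0.0,"x":0.0,"y":-0.0002,"z":0.0,"fingers":0.0},{"rx":0.0,"ry":0.0,"rz":0.0,"x":0.0,"y":-0.0002,"z":0.0,"fingers":0.0},{"rx":0.0,"ry":0.0,"rz":0.0,"x":0.0,"y":-0.0002,"z":0.0,"fingers":0.0},{"rx":0.0,"ry":0.0,"rz":0.0,"x":0.0,"y":-0.0002,"z":0.0,"fingers":0.0}]'

```text
time: 15.92
ee_pos: [0.5458, 0.0704, 0.1263]
eef_rot: [1.0, -0.014, 0.0, 0.0]
ft_force: [2.0, -1.5, -1.7]
width: 0.0198
```

>>> drive_tool --plan '[{"rx":0.0,"ry":0.0,"rz":0.0,"x":0.0,"y":0.0,"z":0.0,"fingers":0.0},{"rx":0.0,"ry":0.0,"rz":0.0,"x":0.0,"y":0.0,"z":0.0,"fingers":0.0},{"rx":0.0,"ry":0.0,"rz":0.0,"x":0.0,"y":0.0,"z":0.0,"fingers":0.0},{"rx":0.0,"ry":0.0,"rz":0.0,"x":0.0,"y":0.0,"z":0.0,"fingers":0.0},{"rx":0.0,"ry":0.0,"rz":0.0,"x":0.0,"y":0.0,"z":0.0,"fingers":0.0},{"rx":0.0,"ry":0.0,"rz":0.0,"x":0.0,"y":0.0,"z":0.0,"fingers":0.0},{"rx":0.0,"ry":0.0,"rz":0.0,"x":0.0,"y":0.0,"z":0.0,"fingers":0.0},{"rx":0.0,"ry":0.0,"rz":0.0,"x":0.0,"y":0.0,"z":0.0,"fingers":0.0}]'

```text
time: 16.92
ee_pos: [0.5458, 0.0704, 0.1263]
eef_rot: [1.0, -0.014, 0.0, 0.0]
ft_force: [2.5, -1.8, -0.0]
width: 0.0194
```

Run:
```python
from h import *
for i in range(5):
    s=monitor.read_state(); print(s['time'],s['ee_pos'],s['ft_force'].round(2),s['width'])
    c=viewer.camera('scene')
```

```text
16.925 [0.54578074 0.07040065 0.12626347] [ 2.53 -1.8  -0.01] 0.0194427393069692
16.975 [0.54577956 0.07039254 0.12623603] [ 2.62 -1.3  -0.37] 0.01980778642968563
17.025 [0.54577984 0.0703659  0.12624166] [ 2.25 -0.3  -0.59] 0.019903626957623422
17.075 [0.54579544 0.07038599 0.12625015] [ 1.77 -0.79 -0.12] 0.019508877401595074
17.125 [0.54581393 0.07037873 0.12628478] [ 1.7  -2.14 -0.72] 0.019498201393107973
```

Steady, with small forces and the grip held. Handing in.

```bash
python3 -c "
from bench import workorder
print(workorder.close_job())"
```

```text
the job is handed in; nothing more can be done
None
```

I pinched the grip with 40 N and slid the carriage about 109 mm under the gauge bridge. It is now in the notch, held still, and the job is handed in at about 17 s of the 61 s allowed.

- **Notch found by feel:** the rail force went from about −3 N of drag to +2 N as the ball drew the carriage in. It then rose to −7 N against the far wall, and I eased back to where the load was near zero. The camera had put the notch at about 108 mm, so the two agree within 2 mm.
- **Last readings:** the tool was steady to about 0.05 mm, with about −1 N along the rail and 2–3 N of side force. The fingers were 19.4–19.9 mm apart on the 20 mm grip.
- **Other objects:** the jar, red box and tool holder were within about 3 mm of their first readings, which is network accuracy. I saw no sign of contact with the bridge.
- **Not confirmed:** the ball's drop could not be seen directly, because the bridge and arm hide it. I judge it settled from the force pattern alone.
- **What went wrong:** my first move was refused at validation and the arm did not move. A side correction along the way briefly overshot, to about 5 N, and I reversed most of it.

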